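# Focus the inspection camera and nip up its lock ring

## Robot

A 6-joint arm with a two-finger parallel gripper is mounted at the origin on the work surface. World frame = base frame: x ahead of the robot, y to its left, z up, the work surface at z = 0. Lengths are in m, angles in degrees, forces in N, time in s.
With the tool pointing down it reaches from about 0.35 to 0.875 m from the base axis. Payload 4.2 kg.
Tool frame: the origin (TCP) lies midway between the tips of the shut fingers; the grasp point (between the pads) lies 19 mm behind it; z points along the fingers, y is the line along which they close (so a half turn about z gives the same grasp; the last joint's range is limited). The gripper opens to 87 mm and grips with 3 to 60 N. Pads are 19 mm wide; open, the fingers measure 117 mm over their backs; the gripper's body (75 mm by 190 mm) begins 51 mm behind the grasp point.
Start: joints at [-50.902, 22.042, 0.453, 0, -68.411, -14.817], TCP at [0.257, -0.57, 0.202] pointing down, gripper open.
Joint ranges: [-179.83, 179.83], [-69.29, 118.12], [-61.27, 80.66], [-181.25, 117.63], [-171.15, -9.14], [-177.46, 177.46]. Speed limits (degrees/s): [159.86, 159.86, 180, 180, 180, 180].

## Interface

Orientations are given as [roll, pitch, yaw] about the fixed x, y, z axes, in that order (R = Rz(yaw) Ry(pitch) Rx(roll)).
In Python, from workcell import env gives the robot as it stands. The module is installed in compiled form; this text tells all that it offers. Calls block until the motion is done:
- env.goto(position, orientation): joint-space move of the TCP to a pose.
- env.move_straight(position, rotation=None, rate=0.15, force_limit=None): straight line of the TCP; rotation=None keeps the orientation; rate is the mean speed in m/s. With force_limit (N) it stops when the force on the tool has changed by that much, and returns True; else False.
- env.set_joints(angles): joint-space move.
- env.gripper_to(opening, grasp_force=None): opening from 0.0 (shut) to 1.0 (fully open); grasp_force is the grip in N (None keeps the last); returns when the fingers have stopped.
- env.dwell(seconds).
- env.inverse_kinematics(position, orientation): joint angles nearest the present ones, or None.
- env.read_state(): the state.
- env.grab_frame(name): name is "side" or "top" or "wrist"; returns a dict with "image" (420x560x3 uint8, blue, green, red), "fx", "fy", "cx", "cy" (pixels), "position" and "orientation" of the camera in the world. Camera axes: x right, y up, looking along -z (the intrinsics and any distortion apply to the point x, -y, -z); pixel columns grow to the right and rows downward; lengths in m; the calibration is good to about 2 mm. The wrist camera is an equidistant fisheye: a pixel r from the principal point sees the ray r / f radians off the axis. A picture is of the moment at which its call begins. There is no depth.
A pose or a line that the arm cannot do raises env.Unreachable and nothing moves.
- env.close_job(): hands the job in; it is judged then, once.
Trained networks look in a picture, given as the dict that the camera call returned (one of the last four; its "shot" number tells which), for a name from the list of things; names that differ only in an ending like _2 or _b are one class to them, and where a whole thing is asked for, a point or a joint stands for the part that bears it (a point fixed in the world has none). Each returns a list of dicts, best first, with "score" (0 to 1); they miss things now and then, are a little off and sometimes report something else, mostly with a low value. They report only what shows in the picture. A call takes as long as a camera call. They do not tell look-alikes from the thing itself.
- env.search_frame(picture, thing): "xyz" ([x, y, z] in m, in world coordinates, good to about 4 mm: the middle of the surface that is visible of it).
- env.trace(picture, thing): "mask" (420x560 bool, what is visible of it).
The state is a dict: "clock": time; "joint_positions": joint angles; "qvel": joint speeds; "joint_torque": joint torques, N m; "position": TCP position; "tool_rot": TCP orientation; "force": force on the tool from outside, world axes, zero at the start; "wrist_torque": the same for the moment, N m; "opening": opening from 0.0 (shut) to 1.0 (fully open); "finger_force": force on a finger pad.
Only numpy, scipy, OpenCV 4.12 (cv2) and the standard library are available. Lean on these libraries where they do the work, as an engineer would, in place of code of your own. Each camera call takes 0.05 s, during which the arm holds its last target. There are 200 camera calls.

## Task

Turn the focus barrel of the bench camera until its lever pin stands over the index mark. Then, holding the barrel still there (within six degrees of the mark), turn the knurled lock ring clockwise against the housing by its own lever until it is fully home, nip it up with a firm squeeze of the two lever pins (about 20 N, never more than 60 N), and let go; leave everything else on the bench alone.

Things in the scene. Friction and masses are not known exactly. Their poses are not given: they have to be found in the camera images.
- camera: Fixed grey camera on its back, lens up, on a 140 x 140 x 10 mm steel plate. Origin: centre of the plate's underside, on the lens axis; z up; x points to the side where both levers stick out. Finned housing 88 x 88 mm, top at z = 60 mm. Above it on the axis: knurled aluminium lock ring (53 mm across, z 62 to 73 mm) and, rising through it, the black focus barrel (40 mm across, to z = 100 mm).
- lens_axis (a point): Point on the lens axis at the barrel's top, 100 mm above the bench; does not turn. Barrel and ring each have a radial arm ending in an upright round steel pin, 10 mm thick, 46 mm from this axis: a gripper can straddle both pins from above, nothing stands outside them above z = 71 mm. Arms, inward of the pins, 8 mm wide: barrel's z 81 to 87 mm, ring's z 64 to 71 mm.
- index_mark (a point): Index mark: thin steel strip (4 mm wide, 30 mm long, radial) on the housing's top, 0.28 rad clockwise (from above) of the camera's x axis. This point is on its top, 46 mm from the lens axis, 64 mm above the bench, straight below where the barrel's pin must stand.
- barrel_pin (a point): Top centre of the barrel's lever pin (10 mm thick, from 66 to 110 mm above the bench), on the higher arm, fixed to the black barrel. It starts clockwise (from above) of the index mark.
- ring_pin (a point): Top centre of the lock ring's lever pin (10 mm thick, from 64.5 to 110 mm above the bench), on the lower arm, fixed to the knurled aluminium ring. It always stands counter-clockwise (from above) of the barrel's pin.
- barrel (a joint): Angle of the barrel in the housing (rad), counter-clockwise from above positive; 0 = its pin right over the index mark; starts at -0.5 to -0.2, end stops at -0.7 and 0.5. It turns easily (friction 0.12 N m, about 2.6 N at its pin), stays where it is left, and carries the ring along.
- lock_ring (a joint): Angle of the ring relative to the barrel (rad), clockwise from above positive; 0 = home, a hard stop (pins then 0.56 rad, 25 mm between centres, apart); negative = loose; starts at -0.6 to -0.35 (pins 40 to 51 mm apart). Friction on the barrel 0.32 N m (about 7 N at the pin), more than the barrel's own: a ring pushed alone just drags the barrel round. It does not spring back.
- lens_cap: Bystander, to be left alone: black lens cap, 42 mm across, 9 mm high, beside the bench plate. Origin: centre of its underside.
- spare_lens: Bystander, to be left alone: spare black lens, 48 mm across, 50 mm high, beside the bench plate. Origin: centre of its underside.
- driver: Bystander, to be left alone: screwdriver, 170 mm. Origin: the middle of its length, on its underside.
- spanner: Bystander, to be left alone: steel spanner, 150 mm. Origin: the middle of its length, on its underside.
- threadlock: Bystander, to be left alone: small white bottle, 28 mm across, 70 mm high. Origin: centre of its underside.
- motor: Bystander, to be left alone: small round motor, 52 mm across, 48 mm high. Origin: centre of its underside.
- screw_tray: Bystander, to be left alone: grey screw tray, 100 x 140 x 25 mm. Origin: centre of its underside.
Not all that is in view belongs to the job. What is shaped like the camera but purple is not meant.

How it is judged (in metres and radians):
On the way, in this order (a step that is already met when the one before it is completed fails the run):
1. the barrel's pin is brought over the index mark, within six degrees, with the ring still loose (at least 0.2 rad from home) (value of joint barrel between -0.105 and 0.105 rad and value of joint lock_ring below -0.2 rad), for 0.2 s.
2. the ring is fully home (within 0.05 rad) and nipped up: its lever is pressed with more than 10 N for 0.2 s, while the barrel stands within six degrees of the mark (value of joint barrel between -0.105 and 0.105 rad and value of joint lock_ring above -0.05 rad and contact force between the fingers and lock_ring above 10 N), for 0.2 s.
At the end, for the whole second after the job is handed in: The barrel stands at rest within six degrees (0.105 rad) of the index mark and the lock ring is home against the housing (within 0.05 rad), both levers released (value of joint barrel between -0.105 and 0.105 rad and value of joint lock_ring above -0.05 rad and velocity of joint barrel between -0.05 and 0.05 rad/s); the robot touches nothing.
It fails at once if the ring is tightened (less than 0.25 rad from home) while the barrel is more than 0.12 rad off the index mark: the barrel was not held (value of joint lock_ring above -0.25 rad and not (value of joint barrel between -0.12 and 0.12 rad)).
It fails at once if the ring or its lever is pressed with more than 60 N (contact force between the fingers and lock_ring above 60 N).
It fails at once if the two levers and the rest of the camera are pressed by the fingers with more than 120 N in all (60 N on each lever) (contact force between the fingers and camera above 120 N).
It fails at once if another thing on the bench is shifted by more than 30 mm (distance of any of lens_cap, spare_lens, driver, spanner, threadlock, motor, screw_tray from where it was at the start of the episode above 0.03 m).
It also fails if it takes over 56 s, if anything falls off the work surface, if the arm or the gripper's body presses on something with over 40 N, if the wrist force passes 120 N, or if a joint passes its speed limit or range.

## Working session

There is one attempt and no reset: what is moved stays moved. The work goes in short steps, each a Python script; the robot and the scene stay as the last script left them, time stands still between calls to the robot, and variables do not carry over. Pictures are saved under pics/ and viewed, at most 10 in all, crops included, and the job is handed in when it is done.

```bash
mkdir -p pics; python3 - <<'E'
from workcell import env
import cv2
for n in("top","side"):
    p=env.grab_frame(n); cv2.imwrite(f"pics/{n}0.png",p["image"])
    print(n,p["fx"],p["cx"],p["cy"],p["position"],p["orientation"],[k for k in p])
    for t in("camera","lens_axis","index_mark","barrel_pin","ring_pin","screw_tray","spare_lens","threadlock","motor"):
        print(t,[(round(d["score"],2),[round(float(v),3) for v in d["xyz"]]) for d in env.search_frame(p,t)][:3])
print(env.read_state())
E
```

```text
top 539.3941845059336 280.4374336201691 208.57988736590923 [ 0.41058071 -0.00674357  1.71122274] [ 5.53171962e+00 -3.09401702e-02 -8.94261199e+01] ['image', 'fx', 'fy', 'cx', 'cy', 'position', 'orientation', 'shot']
camera [(0.97, [0.335, -0.095, 0.013]), (0.73, [0.533, 0.045, 0.007])]
lens_axis [(0.92, [0.532, 0.045, 0.013]), (0.9, [0.331, -0.099, 0.009])]
index_mark [(0.57, [0.531, 0.043, 0.012]), (0.56, [0.333, -0.099, 0.007])]
barrel_pin [(0.8, [0.331, -0.096, 0.099]), (0.53, [0.532, 0.044, 0.096])]
ring_pin [(0.68, [0.339, -0.084, 0.071])]
screw_tray [(0.55, [0.43, -0.378, 0.001])]
spare_lens [(0.55, [0.522, -0.081, 0.052])]
threadlock [(0.64, [0.53, 0.044, 0.016]), (0.55, [0.668, 0.381, 0.043])]
motor [(0.57, [0.776, 0.042, 0.039])]
side 399.53815737168884 275.9907083031936 204.35376690261393 [0.15313811 0.61668027 0.89175143] [  42.90891312   -0.20216157 -147.05078638] ['image', 'fx', 'fy', 'cx', 'cy', 'position', 'orientation', 'shot']
camera [(0.87, [0.516, 0.072, 0.039]), (0.75, [0.326, -0.069, 0.033]), (0.57, [0.773, 0.046, 0.025])]
lens_axis [(0.67, [0.518, 0.073, 0.038])
[... 413 characters left out ...]
0.025])]
{'clock': 1.0, 'joint_positions': array([-5.09017191e+01,  2.20399655e+01,  4.52754461e-01, -3.85973750e-04,
       -6.84108265e+01, -1.48173047e+01]), 'qvel': array([-0.02334766, -0.0133338 , -0.08047295,  0.00901747, -0.03154448,
        0.01834732]), 'joint_torque': array([ 5.37025971e-05, -3.90475738e+01,  1.87624311e+01,  4.22435984e+00,
        1.55114068e-02, -2.03433643e-05]), 'position': array([ 0.25703022, -0.56968011,  0.20176803]), 'tool_rot': array([-1.79998195e+02,  8.48842260e-04, -1.55719166e+02]), 'force': array([-0.15436965,  0.15883694, -0.12108954]), 'wrist_torque': array([-0.01364353, -0.07348568,  0.01773988]), 'finger_force': 0.0, 'opening': 1.001704046287481}
```

View pics/top0.png

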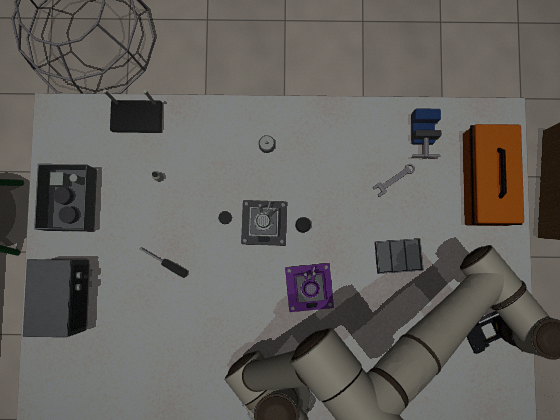

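View pics/side0.png

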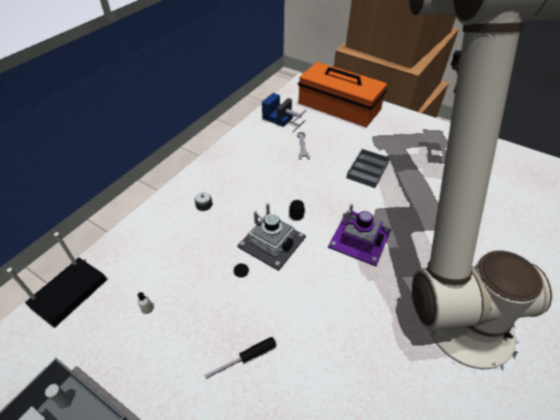

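The grey camera is at about pixel (264,221) in top, at world (0.53, 0.045), with its pins up and to the right, toward +x. The purple decoy is at (309,287). I'll move over the grey one for a close view.

```bash
python3 - <<'E'
from workcell import env
import cv2
env.goto([0.53,0.04,0.30],[180,0,180])
s=env.read_state();print(s["clock"],s["position"],s["tool_rot"],s["joint_positions"])
for n in("wrist","top"):
    p=env.grab_frame(n); cv2.imwrite(f"pics/{n}1.png",p["image"])
    print(n,p["fx"],p["fy"],p["cx"],p["cy"],p["position"],p["orientation"])
    for t in("camera","lens_axis","index_mark","barrel_pin","ring_pin"):
        print(t,[(round(d["score"],2),[round(float(v),4) for v in d["xyz"]]) for d in env.search_frame(p,t)][:3])
E
```

```text
3.4 [0.53001304 0.0394489  0.29982817] [-1.79989324e+02 -2.05327859e-02  1.79950808e+02] [ 2.17560243e+01  9.68224011e+00 -2.68914368e+00  2.33975845e-03
 -7.76516457e+01 -1.11805715e+02]
wrist 325.19226210127806 325.19226210127806 277.9243979518404 212.98184870380206 [0.45015129 0.03987167 0.48207321] [-1.68851952e+01 -4.01632559e-03  8.99404113e+01]
camera [(0.65, [0.5233, 0.0431, 0.0508]), (0.58, [0.3455, -0.0818, 0.0475])]
lens_axis [(0.84, [0.5176, 0.0447, 0.0522]), (0.82, [0.3449, -0.0833, 0.0415])]
index_mark [(0.83, [0.5187, 0.0444, 0.0586]), (0.68, [0.3458, -0.0839, 0.0439])]
barrel_pin [(0.75, [0.5341, 0.0483, 0.0961]), (0.74, [0.3424, -0.095, 0.0946])]
ring_pin [(0.97, [0.5302, 0.0506, 0.0732]), (0.75, [0.3474, -0.0811, 0.0737])]
top 539.3941845059336 539.3941845059336 280.4374336201691 208.57988736590923 [ 0.41058071 -0.00674357  1.71122274] [ 5.53171962e+00 -3.09401702e-02 -8.94261199e+01]
camera [(0.8, [0.3344, -0.0961, 0.0146]), (0.66, [0.4938, 0.046, 0.0074])]
lens_axis [(0.78, [0.4909, 0.0444, 0.009])]
index_mark [(0.75, [0.3341, -0.0932, 0.0109]), (0.67, [0.4894, 0.0421, 0.0102])]
barrel_pin [(0.73, [0.33, -0.095, 0.0986]), (0.51, [0.5128, 0.0453, 0.077])]
ring_pin [(0.18, [0.4906, 0.0439, 0.0128])]
```

View pics/wrist1.png

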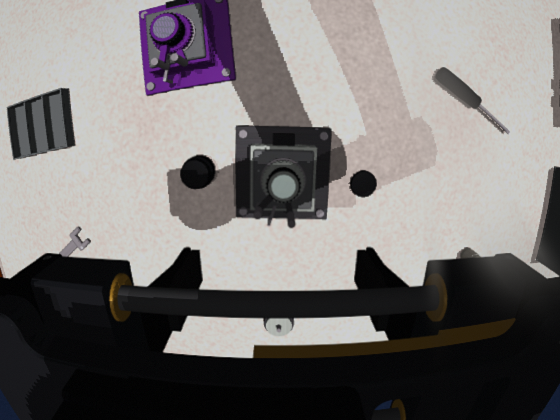

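The wrist view shows the grey camera at (283,172), with levers pointing down (+x) at about (270,215) and (290,220). I'll take a closer, upscaled view.

```bash
cat > h.py <<'E'
import numpy as np, cv2
from scipy.spatial.transform import Rotation as R
def ray(p,u,v):
    a=(u-p["cx"])/p["fx"]; b=(v-p["cy"])/p["fy"]; r=np.hypot(a,b)
    s=np.sin(r)/r if r>1e-9 else 1
    d=np.array([a*s,-b*s,-np.cos(r)])
    return R.from_euler("xyz",p["orientation"],degrees=True).as_matrix()@d
def at_z(p,u,v,z):
    d=ray(p,u,v); c=np.array(p["position"]); return c+d*(z-c[2])/d[2]
def proj(p,X):
    d=R.from_euler("xyz",p["orientation"],degrees=True).as_matrix().T@(np.array(X)-p["position"])
    x,y,z=d[0],-d[1],-d[2]; t=np.arctan2(np.hypot(x,y),z); n=np.hypot(x,y)+1e-12
    return p["cx"]+p["fx"]*t*x/n, p["cy"]+p["fy"]*t*y/n
E
python3 - <<'E'
from workcell import env
import cv2,pickle
env.goto([0.64,0.04,0.17],[180,0,180])
p=env.grab_frame("wrist"); pickle.dump(p,open("w2.pkl","wb"))
print(p["position"],p["orientation"])
for t in("camera","lens_axis","index_mark","barrel_pin","ring_pin"):
    print(t,[(round(d["score"],2),[round(float(v),4) for v in d["xyz"]]) for d in env.search_frame(p,t)][:3])
from h import *
u,v=map(int,proj(p,[0.55,0.045,0.08])); print(u,v)
x0,y0=max(u-100,0),max(v-75,0)
cv2.imwrite("pics/w2.png",cv2.resize(p["image"][y0:y0+150,x0:x0+200],None,fx=4,fy=4,interpolation=cv2.INTER_CUBIC)); print(x0,y0)
E
```

```text
[0.56018679 0.04032257 0.35316488] [-1.69716062e+01  5.77621362e-03  9.00061022e+01]
camera [(0.8, [0.5387, 0.0445, 0.0497])]
lens_axis [(0.63, [0.5369, 0.0434, 0.0516])]
index_mark [(0.94, [0.5372, 0.047, 0.055]), (0.6, [0.6677, 0.3802, 0.0384]), (0.32, [0.4021, 0.3362, 0.0256])]
barrel_pin [(0.67, [0.5419, 0.0461, 0.1003])]
ring_pin [(0.83, [0.5537, 0.0516, 0.0766])]
283 104
183 29
```

View pics/w2.png

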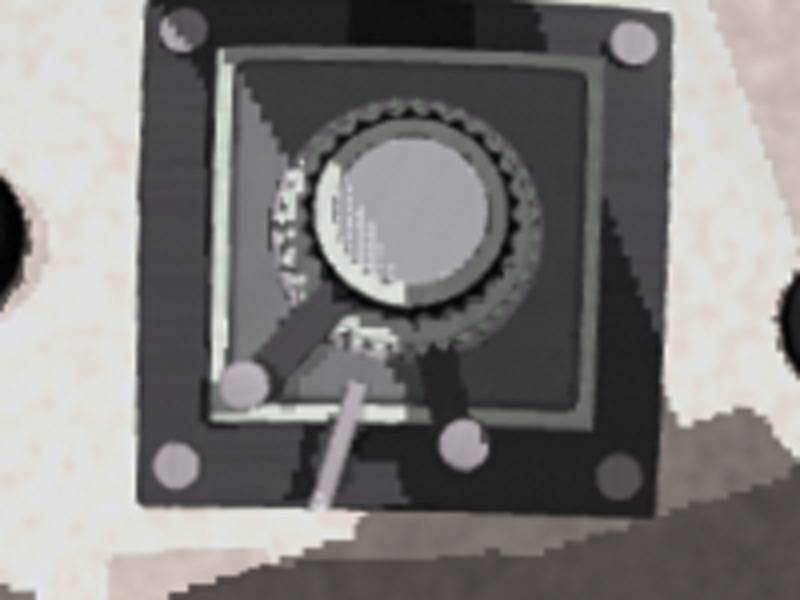

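The barrel pin top is at crop (243,385), the ring pin at (464,445), the index strip runs (357,385)–(318,505), and the barrel top centre is at about (411,208). The mark lies between the pins, as expected.

```bash
python3 - <<'E'
import pickle
from h import *
p=pickle.load(open("w2.pkl","rb"))
f=lambda a,b,z: at_z(p,183+a/4,29+b/4,z)
ax=f(411,208,.1);bp=f(243,385,.11);rp=f(464,445,.11);i1=f(357,385,.064);i2=f(318,505,.064)
bolts=[f(*q,.013) for q in((183,30),(633,43),(176,465),(619,477))]; 
C=np.mean(bolts,0)
plate=np.mean([f(*q,.01) for q in((148,0),(672,14),(137,503),(655,517))],0)
top=np.mean([f(*q,.06) for q in((222,48),(604,60),(210,422),(592,430))],0)
print("ax",ax,"bolts",C,"plate",plate,"housing",top)
d=(bolts[2]-bolts[0]+bolts[3]-bolts[1]);cx=np.degrees(np.arctan2(d[1],d[0]));print("cam yaw",cx)
for n,q in(("b",bp),("r",rp),("i1",i1),("i2",i2)):
    for c in(ax,C,(ax+C)/2):
        e=q-c;print(n,q,np.hypot(*e[:2]),np.degrees(np.arctan2(e[1],e[0])))
print("strip dir",np.degrees(np.arctan2(*(i2-i1)[[1,0]])))
E
```

```text
ax [0.53229612 0.04625738 0.1       ] bolts [0.53280206 0.04642321 0.013     ] plate [0.53315064 0.04663173 0.01      ] housing [0.53384568 0.04648285 0.06      ]
cam yaw -1.2916035053636816
b [0.5663777  0.01495522 0.11      ] 0.04627503948206883 -42.56586161508134
b [0.5663777  0.01495522 0.11      ] 0.046016932799889436 -43.144056877705786
b [0.5663777  0.01495522 0.11      ] 0.04614539872816066 -42.85415073984816
r [0.57778232 0.05599046 0.11      ] 0.04651587923559293 12.07794055873267
r [0.57778232 0.05599046 0.11      ] 0.045986477670522 12.007801090794985
r [0.57778232 0.05599046 0.11      ] 0.046251169789460325 12.043071532886199
i1 [0.56782274 0.03530724 0.064     ] 0.03717588012836763 -17.130533651860407
i1 [0.56782274 0.03530724 0.064     ] 0.03674252000329606 -17.610044151008317
i1 [0.56782274 0.03530724 0.064     ] 0.03695887649602368 -17.36888328427846
i2 [0.59462941 0.02654682 0.064     ] 0.06537541951146367 -17.547604037331975
i2 [0.59462941 0.02654682 0.064     ] 0.06494376548118233 -17.821673397866174
i2 [0.59462941 0.02654682 0.064     ] 0.06515940613357353 -17.684184819082034
strip dir -18.097393313617943
```

Everything agrees: both pins and both strip ends come out at the right radius. The axis is at (0.5328, 0.0464), the mark at -17.5°, the barrel pin at -42.9° (-0.44 rad) and the ring pin at 12.0° (ring -0.40). Next I straddle both pins and turn the barrel to the mark.

```bash
cat >> h.py <<'E'
AX=np.array([0.5328,0.0464]); MARK=-17.5
def pose(phi,sep,z=0.075):
    r=.046*np.cos(np.radians(sep/2)); a=np.radians(phi)
    return [AX[0]+r*np.cos(a),AX[1]+r*np.sin(a),z],[180,0,180+phi]
def width(sep,slack=0): return (2*.046*np.sin(np.radians(sep/2))+.010+slack)/.087
def st(env,tag=""):
    s=env.read_state();print(tag,round(s["clock"],2),np.round(s["position"],4),round(s["tool_rot"][2],2),"F",np.round(s["force"],1),"open",round(s["opening"],3),"ff",round(s["finger_force"],1))
E
python3 - <<'E'
from workcell import env
from h import *
import pickle
S=54.9; phi=-15.4
env.goto(*pose(phi,S,.17)); 
print(env.move_straight(pose(phi,S)[0],rate=.08,force_limit=10)); st(env,"down")
env.gripper_to(width(S,.004),20); st(env,"near")
for k in np.linspace(phi,MARK+S/2+2.0,6)[1:]:
    q,o=pose(k,S); env.move_straight(q,o,rate=.03); st(env)
p=env.grab_frame("wrist"); pickle.dump(p,open("w3.pkl","wb"))
u,v=map(int,proj(p,[0.57,0.045,0.1])); x0,y0=max(u-100,0),max(v-75,0); print(x0,y0)
cv2.imwrite("pics/w3.png",cv2.resize(p["image"][y0:y0+150,x0:x0+200],None,fx=4,fy=4,interpolation=cv2.INTER_CUBIC))
E
```

```text
False
down 6.74 [0.5726 0.0357 0.0756] 164.61 F [-0.8  0.4  0.2] open 0.999 ff 0.0
near 7.56 [0.5721 0.0356 0.075 ] 164.6 F [ 0.4 -0.2 -0.1] open 0.651 ff 0.0
 7.84 [0.5727 0.039  0.0749] 169.96 F [-1.  -1.9  1.2] open 0.649 ff 0.8
 8.12 [0.5732 0.0429 0.0749] 175.36 F [-2.1 -1.7  0.8] open 0.648 ff 0.9
 8.41 [0.5735 0.047  0.0749] -179.18 F [-1.1 -2.3  0.4] open 0.649 ff 0.7
 8.69 [0.5734 0.051  0.0749] -173.72 F [-0.6 -1.5  0.5] open 0.651 ff 0.6
 8.97 [0.5729 0.0549 0.0749] -168.25 F [-0.8 -1.3 -0.5] open 0.651 ff 0.5
160 186
```

View pics/w3.png

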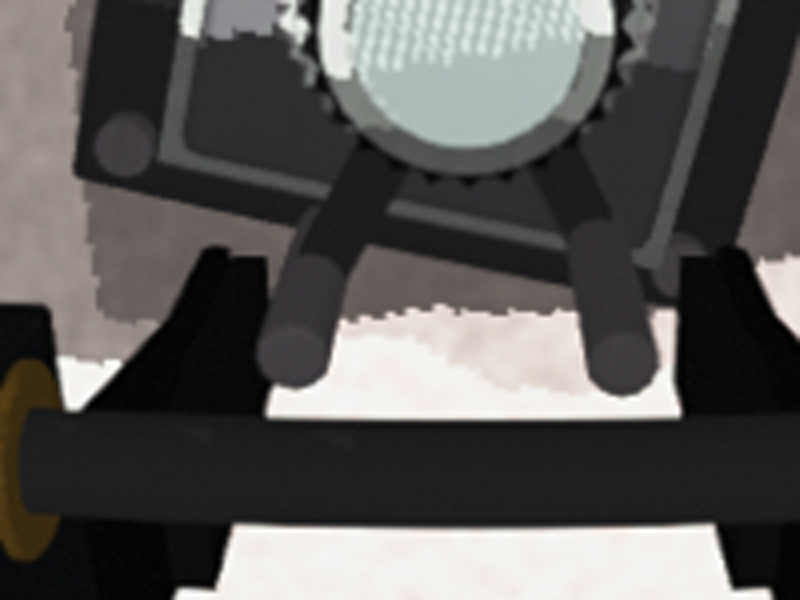

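The barrel finger bears on the barrel pin at crop (293,357), and the ring pin at (620,363) is carried along with a gap to its finger. Next I compute the angles.

```bash
python3 - <<'E'
from workcell import env
from h import *
import pickle
p=pickle.load(open("w3.pkl","rb")); s=env.read_state()
for q in((293,357),(620,363)):
    X=at_z(p,160+q[0]/4,186+q[1]/4,.11); e=X[:2]-AX; print(X,np.hypot(*e),np.degrees(np.arctan2(e[1],e[0])))
# from geometry: left finger pad contact
phi=np.radians(s["tool_rot"][2]-180); t=np.array([-np.sin(phi),np.cos(phi)])
lat=(s["position"][:2]-AX)@t-s["opening"]*.087/2+.005; print("barrel geom",np.degrees(phi+np.arcsin(lat/.046))); st(env)
E
```

```text
[0.57574845 0.03249394 0.11      ] 0.045143639936904824 -17.941173736625483
[0.56802255 0.07366078 0.11      ] 0.044539625276789056 37.73837537832945
barrel geom -378.32827844792104
 9.03 [0.573 0.055 0.075] -168.22 F [-0.9 -1.2 -0.5] open 0.649 ff 0.5
```

Barrel is about 0.5° from the mark with the ring loose. Now I close in small steps, turning the hand back clockwise with each one so the barrel stays put.

```bash
python3 - <<'E'
from workcell import env
from h import *
import pickle
env.dwell(.4)
for s in (53,50,47,44,41,38,35.5):
    env.gripper_to(width(s),20); st(env,f"close {s} want {width(s):.3f}")
    q,o=pose(MARK+s/2,s); env.move_straight(q,o,rate=.03); st(env,"  turn")
p=env.grab_frame("wrist"); pickle.dump(p,open("w4.pkl","wb"))
u,v=map(int,proj(p,[0.57,0.045,0.1])); x0,y0=max(u-100,0),max(v-75,0); print(x0,y0)
cv2.imwrite("pics/w4.png",cv2.resize(p["image"][y0:y0+150,x0:x0+200],None,fx=4,fy=4,interpolation=cv2.INTER_CUBIC))
E
```

```text
close 53 want 0.587 9.83 [0.5739 0.0545 0.0751] -168.04 F [ 4.1 -4.8 -3.1] open 0.594 ff 10.2
  turn 10.08 [0.5744 0.0526 0.0751] -170.93 F [ 3.  -4.3 -3.3] open 0.59 ff 8.0
close 50 want 0.562 10.39 [0.575  0.0527 0.0751] -170.9 F [ 5.  -5.7 -3.1] open 0.563 ff 10.5
  turn 10.64 [0.5753 0.0518 0.0751] -172.4 F [ 4.2 -4.  -3.6] open 0.562 ff 8.1
close 47 want 0.537 10.95 [0.5757 0.0517 0.0751] -172.41 F [ 6.3 -4.7 -4.6] open 0.543 ff 10.5
  turn 11.2 [0.576  0.0508 0.0751] -173.91 F [ 4.4 -4.1 -2.9] open 0.541 ff 8.1
close 44 want 0.511 11.52 [0.5765 0.0507 0.0752] -173.92 F [ 4.9 -4.2 -4.7] open 0.515 ff 10.4
  turn 11.77 [0.5766 0.0498 0.0752] -175.42 F [ 5.7 -3.5 -3.3] open 0.512 ff 8.0
close 41 want 0.485 12.08 [0.5771 0.0497 0.0752] -175.43 F [ 6.  -4.3 -5.1] open 0.491 ff 10.3
  turn 12.33 [0.5772 0.0488 0.0752] -176.92 F [ 5.3 -3.9 -3.4] open 0.488 ff 7.9
close 38 want 0.459 12.65 [0.5776 0.0487 0.0752] -176.94 F [ 6.9 -4.4 -4.2] open 0.464 ff 10.2
  turn 12.9 [0.5777 0.0478 0.0752] -178.42 F [ 5.5 -2.9 -4.5] open 0.46 ff 7.9
close 35.5 want 0.437 13.19 [0.578  0.0477 0.0753] -178.43 F [ 6.1 -3.2 -4.9] open 0.437 ff 10.1
  turn 13.44 [0.5781 0.0471 0.0753] -179.67 F [ 4.7 -3.  -4.4] open 0.439 ff 7.9
173 181
```

View pics/w4.png

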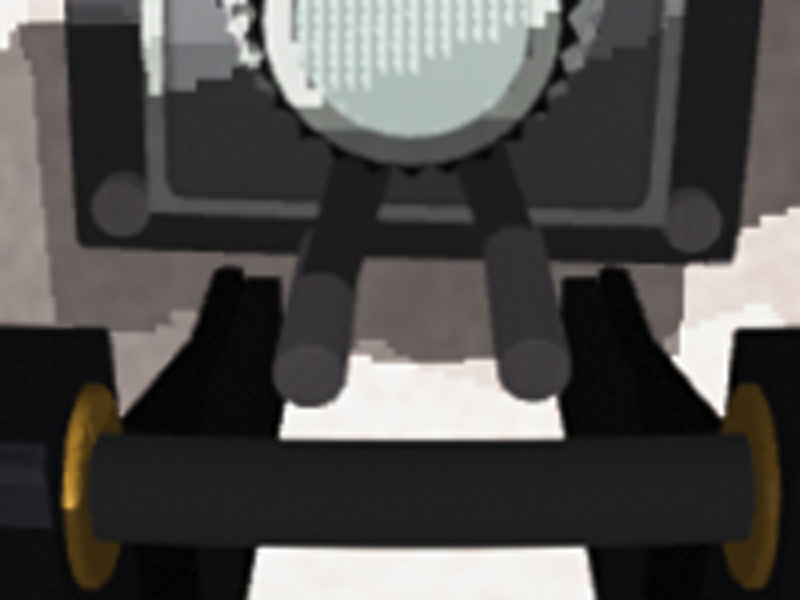

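Both pins, at crop (310,373) and (534,368), are tracked between the fingers and nearly home. Now the final squeeze.

```bash
python3 - <<'E'
from workcell import env
from h import *
import pickle
env.gripper_to(width(33),20); st(env)
q,o=pose(MARK+16.05,32.1); env.move_straight(q,o,rate=.03); st(env)
env.gripper_to(0.3,22)
for i in range(4): env.dwell(.2); st(env,"squeeze")
p=env.grab_frame("wrist"); pickle.dump(p,open("w5.pkl","wb"))
u,v=map(int,proj(p,[0.57,0.045,0.1])); x0,y0=max(u-100,0),max(v-75,0); print(x0,y0)
cv2.imwrite("pics/w5.png",cv2.resize(p["image"][y0:y0+150,x0:x0+200],None,fx=4,fy=4,interpolation=cv2.INTER_CUBIC))
E
```

```text
13.78 [0.5783 0.0469 0.0753] -179.68 F [ 6.5 -3.6 -5.6] open 0.423 ff 10.0
 14.03 [0.5784 0.0459 0.0753] 178.63 F [ 6.  -1.8 -4.8] open 0.414 ff 7.8
squeeze 14.47 [0.5787 0.0457 0.0753] 178.63 F [ 6.4 -3.  -4.6] open 0.387 ff 22.0
squeeze 14.68 [0.5787 0.0456 0.0753] 178.63 F [ 7.7 -2.1 -4.7] open 0.387 ff 22.0
squeeze 14.88 [0.5787 0.0456 0.0753] 178.63 F [ 6.2 -2.3 -4.2] open 0.388 ff 22.0
squeeze 15.07 [0.5787 0.0457 0.0753] 178.63 F [ 6.3 -2.5 -4.9] open 0.39 ff 22.0
175 180
```

View pics/w5.png

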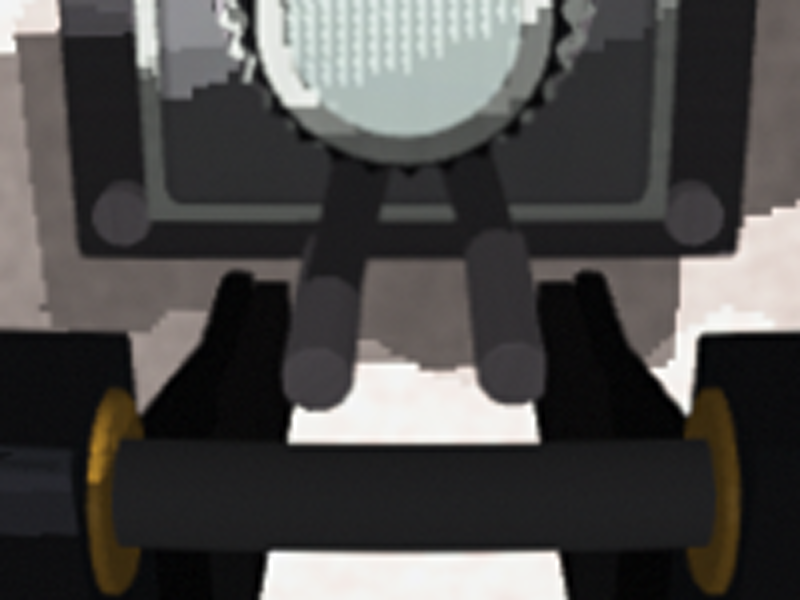

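The ring is stalled at 22 N, with the pins at (318,376) and (511,372). I'll check the angles, open, lift and look again.

```bash
python3 - <<'E'
from workcell import env
from h import *
import pickle
p=pickle.load(open("w5.pkl","rb"))
for q in((318,376),(511,372)):
    X=at_z(p,175+q[0]/4,180+q[1]/4,.11); e=X[:2]-AX; print(X,np.hypot(*e),np.degrees(np.arctan2(e[1],e[0])))
env.gripper_to(.6); st(env,"open")
env.gripper_to(1.0)
q,o=pose(MARK+16.05,32.1,.17); env.move_straight(q,rate=.1); st(env)
env.goto([0.64,0.04,0.17],[180,0,180])
p=env.grab_frame("wrist"); pickle.dump(p,open("w6.pkl","wb"))
cv2.imwrite("pics/w6.png",cv2.resize(p["image"][29:179,183:383],None,fx=4,fy=4,interpolation=cv2.INTER_CUBIC)); st(env)
E
```

```text
[0.57570742 0.03411416 0.11      ] 0.0446316940645379 -15.978201904954796
[0.57574174 0.05871096 0.11      ] 0.04467161057362221 15.997060575362362
open 15.78 [0.5769 0.0453 0.075 ] 178.55 F [ 0.6 -0.1 -0.2] open 0.6 ff 0.0
 17.76 [0.5764 0.0452 0.1692] 178.54 F [ 0.2  0.6 -0.3] open 1.003 ff 0.0
 18.17 [0.6394 0.0398 0.1684] 179.97 F [-0.4  0.1 -0.1] open 1.002 ff 0.0
```

View pics/w6.png

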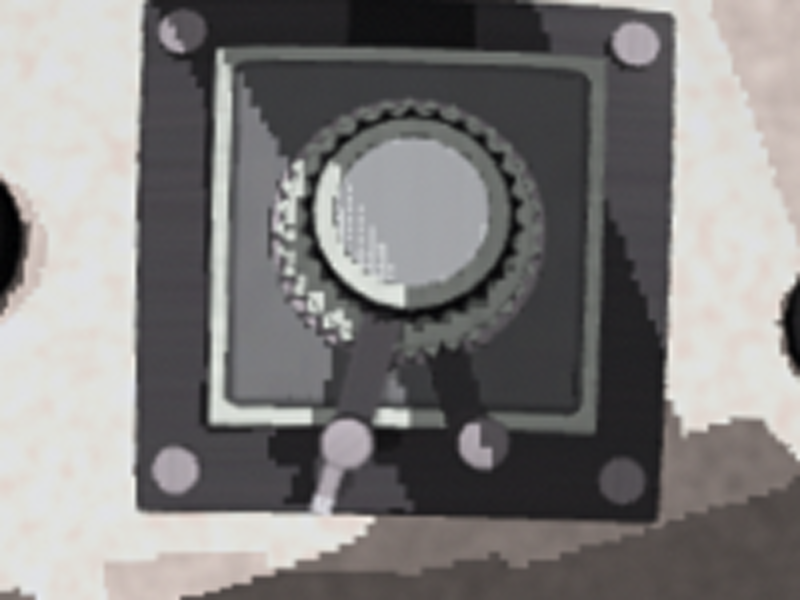

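The barrel pin (347,443) stands on the strip's line, about 1.5° off the mark. The pins are 32.0° apart, which is home, and the gripper is clear. I'm handing in.

```bash
python3 -c "
from workcell import env
print(env.close_job())"
```

```text
the job is handed in; nothing more can be done
None
```

The job is handed in; no verdict was returned. The barrel was left about 1.5° from the index mark, the lock ring is home (pins 32.0° apart) and was nipped up at 22 N, and both levers are released with nothing else on the bench touched.

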